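# Lay out the parts of a post foot for tack welding

## Robot

A 6-joint arm with a two-finger parallel gripper is mounted at the origin on the work surface. World frame = base frame: x ahead of the robot, y to its left, z up, the work surface at z = 0. Lengths are in m, angles in rad, forces in N, time in s.
With the tool pointing down it reaches from about 0.35 to 0.775 m from the base axis. Payload 5.5 kg.
Tool frame: the origin (TCP) lies on the front face of the gripper's body, between the roots of the fingers; the fingertips stand 73 mm ahead of it and the grasp point (between the pads) lies 54 mm ahead of it; z points along the fingers, y is the line along which they close (so a half turn about z gives the same grasp; the last joint's range is limited). The gripper opens to 85 mm and grips with 20 to 120 N. Pads are 22 mm wide; open, the fingers measure 114 mm over their backs; the gripper's body (76 mm by 85 mm) begins 54 mm behind the grasp point. The pads swing forward as they close: fully open they stand 13 mm farther back than shut.
Start: joints at [1.081, 0.313, 0.046, 1.304, 0, 1.431], TCP at [0.197, 0.54, 0.304] pointing down, gripper open.
Joint ranges: [-2.76, 2.76], [-0.86, 1.69], [-1.03, 1.26], [-2.2, 2.34], [-1.47, 1.5], [-3.14, 3.14]. Speed limits (rad/s): [2.57, 2.57, 3.14, 3.14, 3.14, 3.14].

## Interface

Orientations are given as a rotation vector (axis times angle).
In Python, from station import * gives the robot as it stands.
- The arm moves only by the tool play_rows, never from a script. Its argument "moves" is a list of rows, each a list of 3 entries, a list of its own where there are three numbers: the shift along the tool's x, y, z in mm, then the turn about the tool's z in rad, then the opening, from -1 (shut) to 1 (fully open). A call has 1 to 20 rows; each row shifts and turns the commanded pose from where the row before left it, along the tool's axes as they then stand; what a row does not reach is not made up. A row lasts 1/10 s, in which the tool goes at most 50 mm and 8.59 degrees, less where a joint would pass 70% of its speed; a pose out of reach is approached as far as the arm can. A call is refused whole if a number of a shift passes 50 or a number of a turn 0.15, either way. A call with a gripper value outside its range is refused whole. The fingers move at their own pace and stop on an object; the grip force is fixed at half the most. Time passes only in rows, so rows that do not move let the fingers close. It gives the time, the measured TCP pose, the force, the opening and the grip force at its end, in the units of the state.
- state(): the state, without advancing time (a new reading comes with each control period).
- snapshot(name): name is "scene" or "top" or "wrist"; returns the picture (384x512x3 uint8, red, green, blue); there is no depth.
- get_calibration(name): a dict with "fov_y" (degrees; the focal length in pixels is half the picture's height over the tangent of half this angle, whatever the lens; pixels are square), "cx", "cy" (the principal point, pixels), "eye" and "rotation" of the camera in the world; the wrist camera has in their place "mount" (4x4, takes a point from camera to tool coordinates, whose origin is the TCP and whose axes are the flange's). Camera axes: x right, y down, z forward; pixel columns grow to the right and rows downward; lengths in m; the calibration is good to about 2 mm. A picture is of the moment at which its call begins: read the wrist's pose just before it. get_calibration takes no time and is no camera call.
- hand_in(): hands the job in; it is judged then, once.
Trained networks look in the newest picture that a camera, given by its name, has taken for a name from the list of things; names that differ only in an ending like _2 or _b are one class to them, and where a whole thing is asked for, a point or a joint stands for the part that bears it (a point fixed in the world has none). Each returns a list of dicts, best first, with "confidence" (0 to 1); they miss things now and then, are a little off and sometimes report something else, mostly with a low value. They report only what shows in the picture. A call takes as long as a camera call.
- silhouettes(camera, name): "region" (384x512 bool, what is visible of it) and "position" ([column, row] in pixels, amid what is visible of it).
- mark_of(camera, name): "position" ([column, row] in pixels: a listed point, or the origin of a listed thing).
The state is a dict: "clock": time; "joint_pos": joint angles; "joint_velocities": joint speeds; "effort": joint torques, N m; "ee_pos": TCP position; "tcp_rot": TCP orientation; "force": force on the tool from outside, world axes, zero at the start; "torque": the same for the moment, N m; "width": finger opening in m; "finger_force": force on a finger pad.
Only numpy, scipy, OpenCV 4.12 (cv2) and the standard library are available. Lean on these libraries where they do the work, as an engineer would, in place of code of your own. Each camera call takes 0.05 s, during which the arm holds its last target. There are 200 camera calls.

## Task

Lay out the four loose steel parts for tacking on the base plate: stand the short square tube upright midway between the two posts and square to the plate, and stand the round bar upright midway between that tube and the square post, in line with them. The cap plate goes on top of the square tube, nut up, centred and with its edges parallel to the tube's; the flange ring goes flat and centred on top of the round post. Leave the red magnet and the angle-iron offcut where they lie.

Things in the scene. Friction and masses are not known exactly. Their poses are not given: they have to be found in the camera images.
- plate: Flat base plate of a weldment, bright bare metal, 130 x 280 mm and 10 mm thick, clamped to the table (fixed). Origin: centre of its underside, on the table; x runs across its width (away from the robot, turned at most 0.3 rad), y along its length, z up. Its top is 10 mm above the table; the middle of its top lies exactly midway between the two posts.
- square_post: Square post already welded on the plate near one end (fixed; either end), 44 x 44 mm, 45 mm tall, its top 55 mm above the table. Origin: centre of its foot, on the plate's top face, 112 mm from the plate's middle on its long centre line.
- round_post: Round post already welded on the plate near the other end (fixed), 48 mm diameter, 45 mm tall, flat top 55 mm above the table. Origin: centre of its foot, on the plate's top face, 112 mm from the plate's middle on its long centre line.
- tube_center (a point): Loose short length of square tube, steel, 40 x 40 mm, 50 mm tall, 4 mm wall, open at both ends, about 0.2 kg, standing upright on the table. Point: its centre, 25 mm above its foot; x and y are square to its sides, z is along the tube, up.
- bar_center (a point): Loose short solid round bar, steel, 32 mm diameter, 40 mm tall, about 0.25 kg, standing upright on the table. Point: its centre, 20 mm above its foot; z up along its axis.
- cap_center (a point): Loose cap plate, steel: a square plate 56 x 56 x 8 mm with a square weld nut, 26 x 26 mm and 20 mm tall, in the middle of its top, sides parallel to the plate's; 28 mm tall in all, about 0.3 kg; lies flat on the table, nut up. Point: its middle, 14 mm above its underside; x and y parallel to its edges, z up.
- flange_center (a point): Loose flange ring, steel: flat ring 56 mm outside diameter, 22 mm hole, 16 mm thick, about 0.2 kg, lying flat on the table. Point: its centre, 8 mm above its underside.
- magnet_center (a point): Bystander, not to be disturbed: red triangular welding magnet lying flat, about 70 x 70 mm, 16 mm thick, loose. Point: near its middle, 8 mm up.
- offcut_center (a point): Bystander, not to be disturbed: steel offcut of angle iron, loose, 40 x 55 mm on the table, 40 mm tall, one leg flat and one upright. Point: its middle, 20 mm up.

How it is judged:
At the end, for the whole second after the job is handed in: Tube upright within 10 mm of plate middle, 0.2 rad of square; bar upright within 12 mm of centre line, 44 to 68 mm from square post and tube (centres); cap flat on tube, nut up, within 10 mm and 0.2 rad; ring flat on round post within 10 mm; all at rest (x of tube_center in the frame of plate between -0.01 and 0.01 m and y of tube_center in the frame of plate between -0.01 and 0.01 m and height (world z) of tube_center between 0.032 and 0.038 m and angle between each of tube_center, bar_center, cap_center's own z axis and vertical below 0.1 rad and (angle between the x axis of tube_center and the x axis of plate, either way round below 0.2 rad or angle between the x axis of tube_center and the y axis of plate, either way round below 0.2 rad) and x of bar_center in the frame of plate between -0.012 and 0.012 m and horizontal distance between bar_center and square_post between 0.044 and 0.068 m and horizontal distance between bar_center and tube_center between 0.044 and 0.068 m and height (world z) of bar_center between 0.027 and 0.033 m and horizontal distance between cap_center and tube_center below 0.01 m and height (world z) of cap_center between 0.071 and 0.077 m and (angle between the x axis of cap_center and the x axis of tube_center, either way round below 0.2 rad or angle between the x axis of cap_center and the y axis of tube_center, either way round below 0.2 rad) and horizontal distance between flange_center and round_post below 0.01 m and height (world z) of flange_center between 0.06 and 0.066 m and linear speed of each of tube, bar, cap, flange below 0.02 m/s); the robot touches nothing.
It fails at once if the magnet was moved by more than 25 mm (distance of magnet_center from where it was at the start of the episode above 0.025 m).
It fails at once if the offcut was moved by more than 25 mm (distance of offcut_center from where it was at the start of the episode above 0.025 m).
It also fails if it takes over 112 s, if anything falls off the work surface, if the arm or the gripper's body presses on something with over 40 N, if the wrist force passes 120 N, or if a joint passes its speed limit or range.

## Working session

There is one attempt and no reset: what is moved stays moved. The work goes in short steps, Python scripts to look and compute and a tool call to move; the robot and the scene stay as the last step left them, time stands still between calls to the robot, and variables do not carry over. Pictures are saved under pics/ and viewed, at most 14 in all, crops included, and the job is handed in when it is done.

Besides the shell and the picture viewer there is one more tool, called in YAML: its name, and indented under it one key for each argument. play_rows: Moves the arm, as the interface text tells. Its arguments: {"type":"object","properties":{"moves":{"type":"array"}},"required":["moves"]}

```bash
mkdir -p pics; ls; cat > h.py <<'E'
from station import *
import numpy as np, cv2
from scipy.spatial.transform import Rotation as R
def cam(n):
    c=get_calibration(n); f=192/np.tan(np.radians(c["fov_y"])/2)
    if "mount" in c:
        s=state(); M=np.array(c["mount"]); Rt=R.from_rotvec(s["tcp_rot"]).as_matrix()
        return f,c["cx"],c["cy"],Rt@M[:3,3]+np.array(s["ee_pos"]),Rt@M[:3,:3]
    return f,c["cx"],c["cy"],np.array(c["eye"]),np.array(c["rotation"])
def toplane(k,px,z):
    f,cx,cy,e,Rm=k; px=np.atleast_2d(px).astype(float)
    d=np.c_[(px[:,0]-cx)/f,(px[:,1]-cy)/f,np.ones(len(px))]@Rm.T
    return (e+d*((z-e[2])/d[:,2])[:,None])[:,:2]
def proj(k,P):
    f,cx,cy,e,Rm=k; q=(np.atleast_2d(P)-e)@Rm
    return np.c_[cx+f*q[:,0]/q[:,2],cy+f*q[:,1]/q[:,2]]
def snap(n,fn,scale=1.5):
    im=np.array(snapshot(n)); cv2.imwrite("pics/"+fn,cv2.resize(im[:,:,::-1],None,fx=scale,fy=scale)); return im
E
python3 - <<'E'
from h import *
print(state())
for n in("scene","top","wrist"): print(n,get_calibration(n))
snap("top","t0.png");snap("scene","s0.png")
k=cam("top")
H=dict(plate=0,square_post=.01,round_post=.01,tube_center=.025,bar_center=.02,cap_center=.014,flange_center=.008,magnet_center=.008,offcut_center=.02)
for n,z in H.items():
    print(n,[(np.round(m["position"],1),round(m["confidence"],2),toplane(k,m["position"],z)[0].round(4)) for m in mark_of("top",n)[:2]])
E
```

```text
pics
{'clock': 0.0, 'joint_pos': array([1.08140035e+00, 3.14010295e-01, 4.49424250e-02, 1.30363218e+00,
       1.45567355e-05, 1.43120314e+00]), 'joint_velocities': array([ 1.82200927e-03, -8.06656272e-04,  1.07263502e-03,  1.21464444e-03,
        1.78078838e-04,  5.28169702e-05]), 'effort': array([-2.00117873e-03, -4.80627823e+01,  2.98530936e+01,  1.92700460e-02,
       -2.22092904e-04, -5.35352200e-06]), 'ee_pos': array([0.19686934, 0.53981576, 0.3029882 ]), 'tcp_rot': array([-5.46566715e-01, -3.09306878e+00,  2.83607369e-03]), 'force': array([-0.02433942,  0.13802632, -0.23099036]), 'torque': array([ 0.00487404, -0.01308664, -0.01786732]), 'finger_force': 0.0, 'width': 0.085585560884411}
scene {'fov_y': 47.21003318591899, 'cx': 253.70395797693428, 'cy': 192.83489042300872, 'eye': array([ 1.00076103, -0.38230049,  1.0491683 ]), 'rotation': array([-2.35205357, -1.13487153,  0.32741179])}
top {'fov_y': 52.198836097434196, 'cx': 255.97475643487581, 'cy': 194.14241087226088, 'eye': array([ 0.38820415, -0.00302171,  1.13357596]), 'rotation': array([-2.17359668,  2.14269225, -0.15470823])}
wrist {'fov_y': 69.60707753452834, 'cx': 258.88559672930256, 'cy': 194.06963210322726, 'mount': array([[-1.65108942e-04, -9.46911317e-01, -3.21494838e-01,
         8.28338306e-02],
       [ 9.99999953e-01, -7.29380578e-05, -2.98739049e-04,
        -1.14019416e-03],
       [ 2.59430177e-04, -3.21494873e-01,  9.46911284e-01,
        -6.99169290e-02],
       [ 0.00000000e+00,  0.00000000e+00,  0.00000000e+00,
         1.00000000e+00]])}Traceback (most recent call last):
  File "<stdin>", line 8, in <module>
  File "h.py", line 13, in toplane
    return (e+d*((z-e[2])/d[:,2])[:,None])[:,:2]
                          ~^^^^^
IndexError: too many indices for array: array is 1-dimensional, but 2 were indexed
```

```bash
sed -i 's/np.array(c\["rotation"\])$/R.from_rotvec(c["rotation"]).as_matrix()/' h.py
cat > find.py <<'E'
from h import *
import sys
H=dict(plate=0,square_post=.01,round_post=.01,tube_center=.025,bar_center=.02,cap_center=.014,flange_center=.008,magnet_center=.008,offcut_center=.02)
for c in ("top","scene"):
  snapshot(c);k=cam(c)
  for n,z in H.items():
    print(c,n,[(np.round(m["position"],1).tolist(),round(m["confidence"],2),toplane(k,m["position"],z)[0].round(4).tolist()) for m in mark_of(c,n)[:2]])
E
python3 find.py; python3 -c "
from h import *
print(R.from_rotvec(state()['tcp_rot']).as_matrix().round(3))"
```

```text
top plate [([271.5, 178.4], 0.81, [0.5862, -0.0595]), ([117.7, 206.3], 0.28, [0.4974, 0.385])]
top square_post [([238.6, 175.5], 0.54, [0.5915, 0.0368])]
top round_post [([310.5, 192.0], 0.72, [0.5462, -0.1725]), ([351.8, 177.9], 0.69, [0.5896, -0.2933])]
top tube_center [([381.5, 212.9], 0.55, [0.4871, -0.3723])]
top bar_center [([362.6, 247.8], 0.69, [0.3879, -0.3176])]
top cap_center [([116.1, 207.8], 0.91, [0.4916, 0.3845])]
top flange_center [([145.3, 172.0], 0.72, [0.5979, 0.3083])]
top magnet_center [([353.7, 176.9], 0.65, [0.593, -0.2995])]
top offcut_center [([141.2, 247.1], 0.9, [0.3815, 0.3057])]
scene plate [([242.4, 232.7], 0.61, [0.5605, -0.0676]), ([303.0, 124.0], 0.29, [0.3762, 0.3158])]
scene square_post [([280.9, 214.5], 0.95, [0.5859, 0.0452]), ([247.2, 232.6], 0.18, [0.5724, -0.0605])]
scene round_post [([205.2, 249.4], 0.66, [0.5431, -0.1757])]
scene tube_center [([131.1, 271.7], 0.88, [0.4851, -0.3573])]
scene bar_center [([129.7, 240.7], 0.5, [0.4054, -0.3167])]
scene cap_center [([343.8, 129.8], 0.54, [0.4799, 0.3891]), ([131.0, 271.6], 0.25, [0.4792, -0.3571])]
scene flange_center [([348.1, 167.6], 0.54, [0.5873, 0.3015]), ([345.6, 134.8], 0.29, [0.4946, 0.3837])]
scene magnet_center []
scene offcut_center [([301.4, 121.5], 0.73, [0.3774, 0.3055])]
[[-0.939  0.343  0.   ]
 [ 0.343  0.939  0.   ]
 [-0.     0.    -1.   ]]
```

View pics/t0.png

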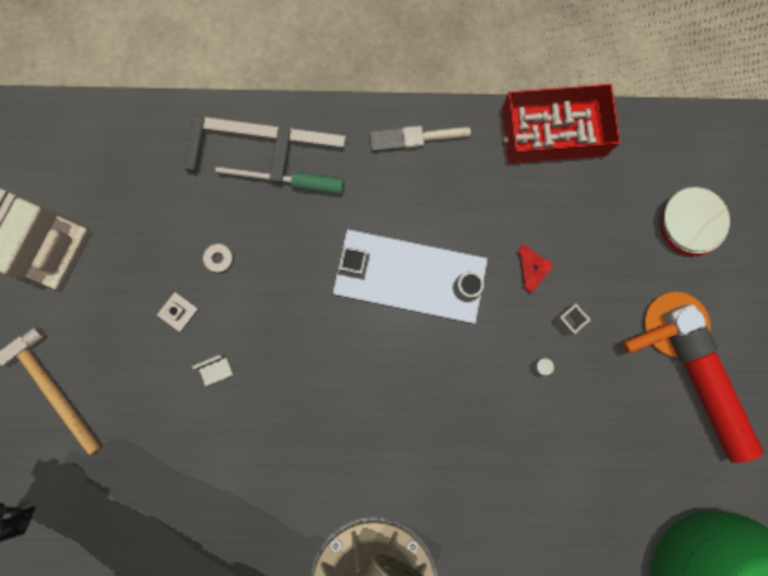

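View pics/s0.png

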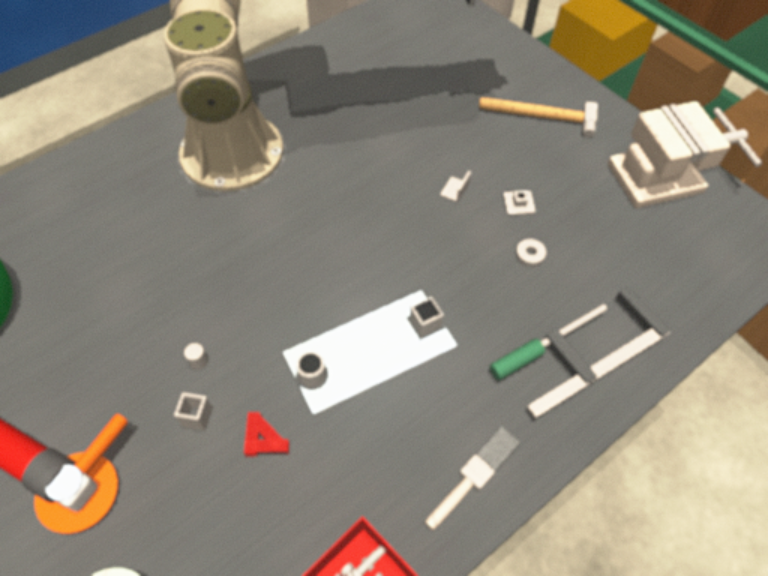

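```bash
cat > plate.py <<'E'
from h import *
from scipy.optimize import least_squares
for c in ("top","scene"):
  snapshot(c);k=cam(c)
  for s in silhouettes(c,"plate")[:1]:
    m=s["region"].astype(np.uint8); cs=max(cv2.findContours(m,0,1)[0],key=cv2.contourArea)[:,0]
    hull=cv2.convexHull(cs)[:,0]
    r=cv2.minAreaRect((toplane(k,hull,.01)*1000).astype(np.float32)); print(c,s["confidence"],r)
  for n,z in dict(square_post=.055,round_post=.055,tube_center=.05,bar_center=.04,cap_center=.008,flange_center=.016).items():
    for s in silhouettes(c,n)[:1]:
      m=s["region"].astype(np.uint8); print(c,n,round(s["confidence"],2),m.sum(),toplane(k,s["position"],z-.01)[0].round(4))
E
python3 plate.py
```

```text
top 0.84 ((567.76123046875, -62.58509826660156), (279.35113525390625, 129.90316772460938), 78.83778381347656)
top square_post 0.55 339 [0.5831 0.0426]
top round_post 0.61 295 [ 0.5383 -0.1748]
top tube_center 0.69 258 [ 0.4915 -0.3746]
top bar_center 0.6 142 [ 0.3906 -0.3081]
top cap_center 0.87 396 [0.4899 0.3887]
top flange_center 0.78 275 [0.6089 0.3132]
scene 0.75 ((570.0152587890625, -62.350067138671875), (283.29595947265625, 139.01768493652344), 79.61656951904297)
scene square_post 0.94 458 [0.5939 0.0345]
scene round_post 0.23 167 [ 0.4091 -0.3138]
scene tube_center 0.98 431 [ 0.4784 -0.3533]
scene bar_center 0.75 194 [ 0.3946 -0.3093]
scene cap_center 0.58 293 [0.4944 0.3873]
scene flange_center 0.69 234 [0.5948 0.3138]
```

```bash
cat >> h.py <<'E'
def go(x,y,z=None,az=None):
    "prints shift in present tool axes (mm) and turn to bring tool y to azimuth az (mod 180)"
    s=state();Rt=R.from_rotvec(s["tcp_rot"]).as_matrix();p=np.array(s["ee_pos"]);z=p[2] if z is None else z
    a=np.degrees(np.arctan2(Rt[1,1],Rt[0,1]))
    print("TCP",p.round(4),"az",round(a,1),"shift",((np.array([x,y,z])-p)@Rt*1000).round(1),end=" ")
    if az is not None: print("turn",np.radians(-((az-a+90)%180-90)).round(3),end="")
    print()
E
python3 -c "
from h import *
go(.60,.313,.22,-11.2)"
```

```text
TCP [0.1971 0.5402 0.3039] az 70.0 shift [-456.4  -75.4   83.9] turn 1.416
```

play_rows:
  moves:
    - [[-45,-7.5,8],0,1]
    - [[-45,-7.5,8],0,1]
    - [[-45,-7.5,8],0,1]
    - [[-45,-7.5,8],0,1]
    - [[-45,-7.5,8],0,1]
    - [[-46,-7.5,8],0,1]
    - [[-46,-7.5,9],0,1]
    - [[-46,-7.5,9],0,1]
    - [[-46,-7.5,9],0,1]
    - [[-46,-7.5,9],0,1]
    - [[0,0,0],0.14,1]
    - [[0,0,0],0.14,1]
    - [[0,0,0],0.14,1]
    - [[0,0,0],0.14,1]
    - [[0,0,0],0.14,1]
    - [[0,0,0],0.14,1]
    - [[0,0,0],0.14,1]
    - [[0,0,0],0.14,1]
    - [[0,0,0],0.15,1]
    - [[0,0,0],0.15,1]

```text
clock: 3.95
ee_pos: [0.5988, 0.3138, 0.2198]
tcp_rot: [-2.437, -1.982, 0.0]
force: [0.4, -0.2, -0.0]
width: 0.0857
finger_force: 0.0
```

```bash
cat > w.py <<'E'
from h import *
import sys
# usage: w.py pic name:z ...
fn=sys.argv[1]; k=cam("wrist"); snap("wrist",fn)
for a in sys.argv[2:]:
    n,z=a.split(":"); z=float(z)
    for m in mark_of("wrist",n)[:2]: print(n,"mark",np.round(m["position"],1),round(m["confidence"],2),toplane(k,m["position"],z)[0].round(4))
    for s in silhouettes("wrist",n)[:1]:
        print(n,"sil",np.round(s["position"],1),round(s["confidence"],2),toplane(k,s["position"],z)[0].round(4),int(s["region"].sum()))
go(*k[3][:2])
E
python3 w.py w1.png flange_center:.008 cap_center:.014 offcut_center:.02
```

```text
flange_center mark [257.6 183.2] 0.64 [0.5969 0.3124]
flange_center sil [259.5 174. ] 0.6 [0.6009 0.3218] 1989
cap_center mark [141.2 136. ] 0.8 [0.4951 0.3848]
cap_center sil [140.9 133. ] 0.87 [0.4958 0.3876] 3284
offcut_center mark [ 62.5 231.6] 0.64 [0.38   0.3055]
offcut_center sil [ 72.1 224.8] 0.95 [0.3935 0.3109] 1859
TCP [0.5988 0.3138 0.2199] az -11.3 shift [81.6  0.4  0. ]
```

View pics/w1.png

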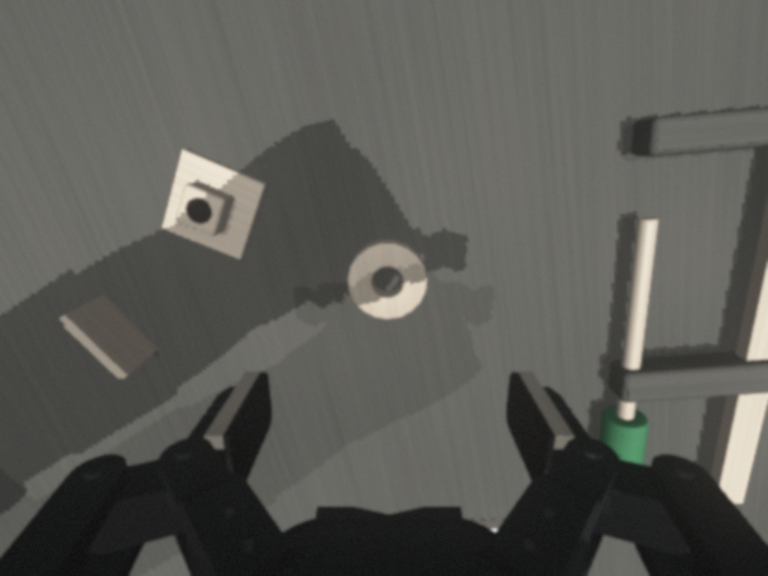

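```bash
python3 -c "
from h import *
k=cam('wrist')
P=toplane(k,[[388/1.5,281/1.5]],.014)[0];print(P)
c=toplane(k,np.array([[183,150],[265,183],[240,258],[162,227]])/1.5,.008);print(c.round(4),c.mean(0))
for i in range(4):
  d=c[(i+1)%4]-c[i];print(np.linalg.norm(d),np.degrees(np.arctan2(d[1],d[0]))%90)
go(P[0],P[1],.14)
"
```

```text
[0.59748981 0.30944119]
[[0.485  0.4201]
 [0.5308 0.3899]
 [0.4989 0.3444]
 [0.4535 0.3757]] [0.4920625  0.38252881]
0.05483898430446038 56.62107524343456
0.055571778594677504 54.98607350106889
0.05518732548610415 55.48498526097694
0.054488889319939324 54.59850861122121
TCP [0.5988 0.3138 0.2199] az -11.3 shift [-4.6 -0.5 79.9]
```

play_rows:
  moves:
    - [[-4.6,-0.5,25],0,1]
    - [[0,0,30],0,1]
    - [[0,0,30],0,1]
    - [[0,0,30],0,1]
    - [[0,0,20],0,1]
    - [[0,0,8],0,1]
    - [[0,0,0],0,1]
    - [[0,0,0],0,-1]
    - [[0,0,0],0,-1]
    - [[0,0,0],0,-1]
    - [[0,0,0],0,-1]
    - [[0,0,0],0,-1]
    - [[0,0,0],0,-1]
    - [[0,0,0],0,-1]
    - [[0,0,0],0,-1]

```text
clock: 5.8
ee_pos: [0.5985, 0.31, 0.0795]
tcp_rot: [2.43, 1.99, 0.006]
force: [-1.1, 0.4, 6.3]
width: 0.0524
finger_force: 62.4
```

play_rows:
  moves:
    - [[0,0,-5],0,-1]
    - [[0,0,-25],0,-1]
    - [[0,0,-45],0,-1]
    - [[0,0,-45],0,-1]
    - [[0,0,0],0,-1]
    - [[0,0,0],0,-1]

```text
clock: 6.4
ee_pos: [0.5983, 0.3097, 0.1992]
tcp_rot: [2.43, 1.989, 0.006]
force: [0.1, -0.3, -2.7]
width: 0.0519
finger_force: 63.4
```

```bash
python3 w.py w2.png flange_center:.14; python3 -c "
from h import *
go(.546,-.172,.22,-11.2)"
```

```text
flange_center mark [261.8 249.3] 0.91 [0.6012 0.3163]
flange_center sil [264.6 259.1] 0.92 [0.6015 0.3101] 6832
TCP [0.5964 0.309  0.1951] az -11.4 shift [82.5  1.2 -0.1] 
TCP [0.5964 0.309  0.1951] az -11.4 shift [-481.5   45.6  -24.2] turn -0.003
```

View pics/w2.png

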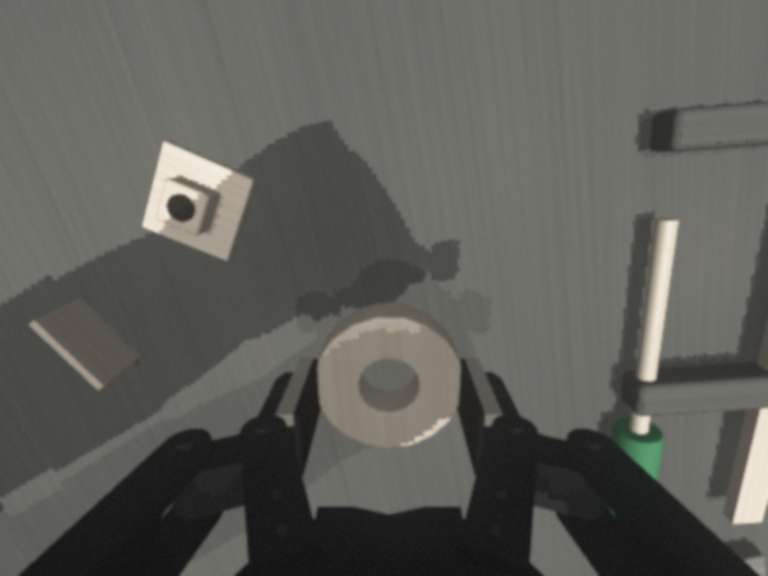

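```bash
python3 -c "
from h import *
k=cam('wrist');s=state();z=s['ee_pos'][2]-.0635
P=toplane(k,[[259.7,254]],z)[0];Rt=R.from_rotvec(s['tcp_rot']).as_matrix();print((np.r_[P,z]-s['ee_pos'])@Rt)
go(.536,-.222,.22,-11.2)"
```

```text
[0.00146691 0.00019062 0.0634973 ]
TCP [0.5964 0.309  0.1951] az -11.4 shift [-532.5   45.7  -24.1] turn -0.003
```

play_rows:
  moves:
    - [[-44,4,-5],0,-1]
    - [[-44,4,-5],0,-1]
    - [[-44,4,-5],0,-1]
    - [[-44,4,-5],0,-1]
    - [[-44,4,-4],0,-1]
    - [[-44,4,0],0,-1]
    - [[-44,4,0],0,-1]
    - [[-44,4,0],0,-1]
    - [[-44,4,0],0,-1]
    - [[-44,4,0],0,-1]
    - [[-44,4,0],0,-1]
    - [[-44,4,0],0,-1]
    - [[0,0,0],0,-1]
    - [[0,0,0],0,-1]
    - [[0,0,0],0,-1]

```text
clock: 8.05
ee_pos: [0.5395, -0.2167, 0.2196]
tcp_rot: [-2.429, -1.988, 0.001]
force: [0.4, 0.0, -2.6]
width: 0.0526
finger_force: 63.4
```

```bash
python3 w.py w3.png round_post:.01 square_post:.01 plate:0
```

```text
round_post mark [259.7 139.5] 0.93 [ 0.5483 -0.1729]
round_post sil [259.4 145. ] 0.97 [ 0.547  -0.1782] 2816
plate mark [254.1  11.6] 0.62 [ 0.5656 -0.0609]
plate sil [256.1  68.5] 0.9 [ 0.558  -0.1074] 20305
TCP [ 0.5403 -0.2168  0.221 ] az -11.3 shift [81.5 -0.9  0. ]
```

View pics/w3.png

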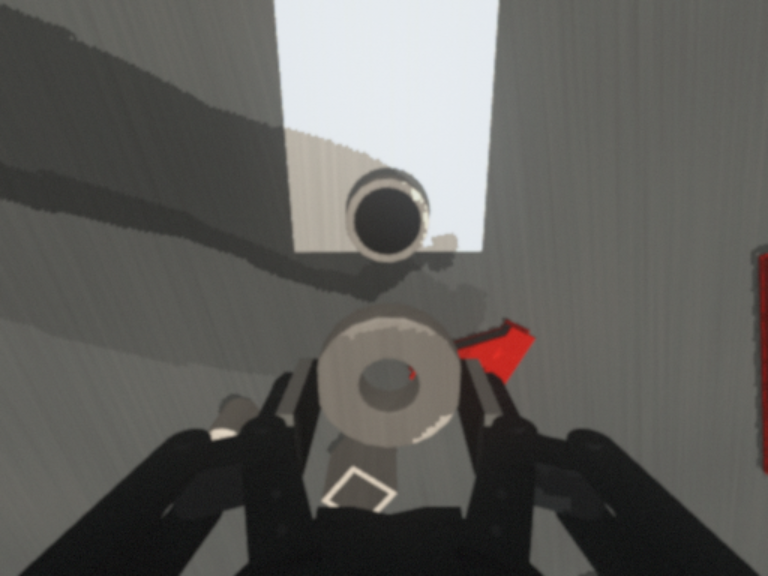

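```bash
python3 -c "
from h import *
k=cam('wrist')
P=toplane(k,[[388/1.5,219.5/1.5]],.055)[0];print(P)
c=toplane(k,np.array([[294,252],[482,252],[275,5],[498,5]])/1.5,.01);print(c)
u=np.array([np.cos(np.radians(78.84)),np.sin(np.radians(78.84))])
print('mid',c[:2].mean(0)+.14*u,P+.112*u, 'w',np.linalg.norm(c[1]-c[0]))
for a,b in((0,1),(0,2),(1,3)): d=c[b]-c[a];print(np.degrees(np.arctan2(d[1],d[0]))%90)
v=np.array([u[1],-u[0]])
t=P-.0015*u; go(t[0],t[1],.145,-11.2)
"
```

```text
[ 0.54869447 -0.17315471]
[[ 0.4789274  -0.1893262 ]
 [ 0.6068117  -0.21497473]
 [ 0.50745038 -0.04554045]
 [ 0.63428053 -0.07094479]]
mid [ 0.56996647 -0.06479779] [ 0.57037201 -0.06327257] w 0.1304309849341885
78.65919209363238
78.7798163841841
79.20243816482483
TCP [ 0.5403 -0.2168  0.221 ] az -11.3 shift [43.  -0.4 76. ] turn -0.002
```

play_rows:
  moves:
    - [[21,0,10],0,-1]
    - [[22,0,10],0,-1]
    - [[0,0,20],0,-1]
    - [[0,0,20],0,-1]
    - [[0,0,15],0,-1]
    - [[0,0,5],0,-1]
    - [[0,0,3],0,-1]
    - [[0,0,0],0,-1]
    - [[0,0,0],0,-1]
    - [[0,0,0],0,-1]

```text
clock: 9.4
ee_pos: [0.5491, -0.1758, 0.1388]
tcp_rot: [2.43, 1.989, 0.001]
force: [0.2, 0.1, -1.8]
width: 0.0522
finger_force: 63.4
```

play_rows:
  moves:
    - [[0,0,2],0,-1]
    - [[0,0,1],0,-1]
    - [[0,0,0],0,-1]

```text
clock: 9.7
ee_pos: [0.5485, -0.1755, 0.1348]
tcp_rot: [-2.431, -1.99, 0.0]
force: [0.2, 1.1, -1.9]
width: 0.052
finger_force: 63.4
```

```bash
python3 -c "
from h import *
for i in range(3): s=state();print(s['ee_pos'],s['force'])"
```

```text
[ 0.54849639 -0.17547997  0.13477439] [ 0.20212477  1.14783501 -1.91902405]
[ 0.54849639 -0.17547997  0.13477439] [ 0.20212477  1.14783501 -1.91902405]
[ 0.54849639 -0.17547997  0.13477439] [ 0.20212477  1.14783501 -1.91902405]
```

play_rows:
  moves:
    - [[0,0,1],0,-1]
    - [[0,0,0],0,-1]
    - [[0,0,0],0,-1]

```text
clock: 10.0
ee_pos: [0.5485, -0.1755, 0.1345]
tcp_rot: [2.431, 1.99, 0.0]
force: [-2.0, 1.0, 6.6]
width: 0.0524
finger_force: 64.2
```

Contact. Release and retract.

play_rows:
  moves:
    - [[0,0,-1],0,-0.5]
    - [[0,0,0],0,0.5]
    - [[0,0,0],0,0.8]
    - [[0,0,0],0,0.8]
    - [[0,0,0],0,0.8]
    - [[0,0,0],0,0.8]
    - [[0,0,-15],0,0.8]
    - [[0,0,-40],0,0.8]
    - [[0,0,-40],0,1]
    - [[0,0,0],0,1]

```text
clock: 11.0
ee_pos: [0.5513, -0.1767, 0.2359]
tcp_rot: [2.424, 1.984, 0.007]
force: [1.2, -0.4, 0.2]
width: 0.0851
finger_force: 0.0
```

```bash
python3 w.py w4.png flange_center:.063 tube_center:.025; python3 -c "
from h import *
go(.487,-.365,.23,-11.2)"
```

```text
flange_center mark [258.  191.3] 0.78 [ 0.5523 -0.1754]
flange_center sil [259.3 181.7] 0.64 [ 0.5553 -0.1666] 2546
tube_center mark [233.7 330.8] 0.76 [ 0.4816 -0.3675]
tube_center mark [256.1 191.3] 0.15 [ 0.548  -0.1874]
tube_center sil [234.9 321. ] 0.78 [ 0.4867 -0.3523] 1317
TCP [ 0.5478 -0.1752  0.2284] az -11.4 shift [80.9  2.7  0.1] 
TCP [ 0.5478 -0.1752  0.2284] az -11.4 shift [-198.1  -22.1   -1.7] turn -0.004
```

View pics/w4.png

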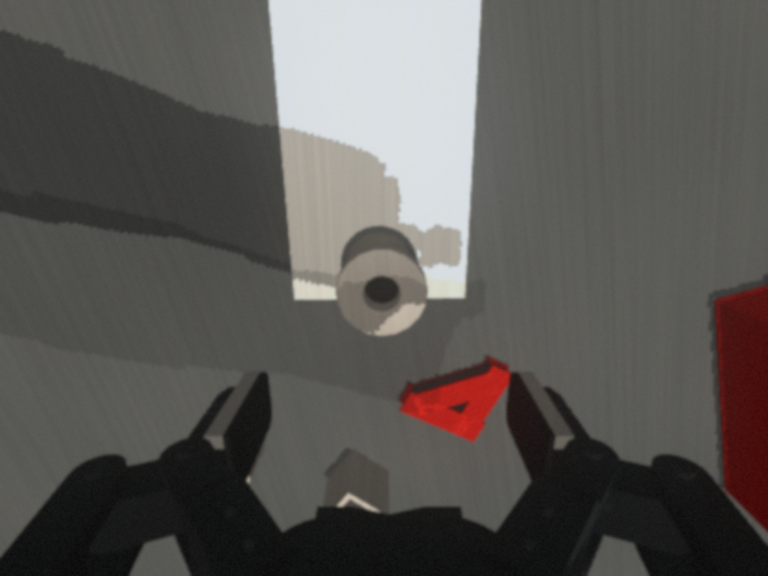

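play_rows:
  moves:
    - [[-40,-4,0],0,1]
    - [[-40,-4,0],0,1]
    - [[-40,-5,0],0,1]
    - [[-40,-5,0],0,1]
    - [[-38,-4,0],0,1]
    - [[0,0,0],0,1]
    - [[0,0,0],0,1]
    - [[0,0,0],0,1]

```text
clock: 12.05
ee_pos: [0.4877, -0.3642, 0.2288]
tcp_rot: [-2.429, -1.989, -0.0]
force: [-0.1, 0.4, 1.1]
width: 0.0852
finger_force: 0.0
```

```bash
python3 w.py w5.png tube_center:.025 bar_center:.02 flange_center:.063
```

```text
tube_center mark [255.6 182.4] 0.87 [ 0.4841 -0.3617]
tube_center sil [253.8 193.8] 0.62 [ 0.4798 -0.3735] 1719
bar_center mark [162.6 150.7] 0.86 [ 0.3982 -0.3118]
bar_center sil [160.9 154.3] 0.7 [ 0.3953 -0.315 ] 1247
TCP [ 0.4882 -0.3646  0.23  ] az -11.3 shift [81.7 -0.7 -0. ]
```

View pics/w5.png

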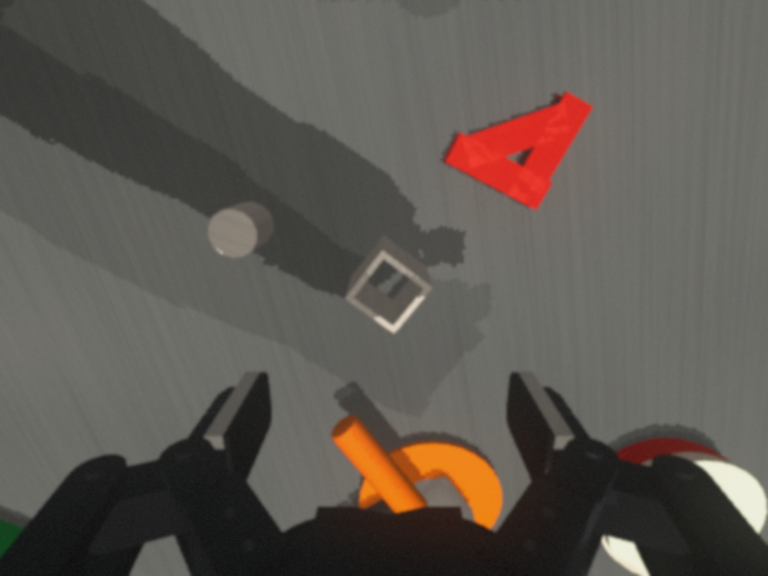

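```bash
python3 -c "
from h import *
k=cam('wrist')
c=toplane(k,np.array([[384,250],[432,291],[393,332],[346,294]])/1.5,.05);print(c.round(4),c.mean(0))
for i in range(4):
  d=c[(i+1)%4]-c[i];print(np.linalg.norm(d),np.degrees(np.arctan2(d[1],d[0]))%90)
print('bar',toplane(k,[[232/1.5,233/1.5]],.04))
print('handle',toplane(k,[[345/1.5,428/1.5]],.06),toplane(k,[[345/1.5,428/1.5]],.03), 'disc',toplane(k,[[440/1.5,442/1.5]],.03))
P=c.mean(0);go(*P,.095,35);go(*P,.095,-55)
print(state()['joint_pos'])
"
```

```text
[[ 0.4901 -0.3409]
 [ 0.5147 -0.3731]
 [ 0.4848 -0.3962]
 [ 0.4605 -0.3643]] [ 0.48753956 -0.36864666]
0.040521711820942094 37.45800358443867
0.03776966541372051 37.72702165492521
0.04012536272676711 37.28033774455071
0.03764920042406661 38.331385790855286
bar [[ 0.39746831 -0.31352728]]
handle [[ 0.43923065 -0.45614268]] [[ 0.43113298 -0.4776046 ]] disc [[ 0.50125952 -0.50503846]]
TCP [ 0.4882 -0.3646  0.23  ] az -11.3 shift [-4.10e+00  1.00e-01  1.35e+02] turn -0.809
TCP [ 0.4882 -0.3646  0.23  ] az -11.3 shift [-4.10e+00  1.00e-01  1.35e+02] turn 0.762
[-7.73069671e-01  4.08371854e-01  1.67421152e-03  1.16393345e+00
  1.02528395e-04  9.95571654e-01]
```

play_rows:
  moves:
    - [[-4.1,0,10],0.143,1]
    - [[0,0,20],0.143,1]
    - [[0,0,20],0.143,1]
    - [[0,0,25],0.143,1]
    - [[0,0,25],0.144,1]
    - [[0,0,20],0,1]
    - [[0,0,15],0,1]
    - [[0,0,0],0,1]
    - [[0,0,0],0,-1]
    - [[0,0,0],0,-1]
    - [[0,0,0],0,-1]
    - [[0,0,0],0,-1]
    - [[0,0,0],0,-1]
    - [[0,0,0],0,-1]
    - [[0,0,0],0,-1]
    - [[0,0,0],0,-1]

```text
clock: 14.0
ee_pos: [0.4877, -0.3697, 0.0964]
tcp_rot: [2.972, 1.011, 0.002]
force: [-0.0, 0.8, 6.1]
width: 0.0394
finger_force: 60.9
```

play_rows:
  moves:
    - [[0,0,-4],0,-1]
    - [[0,0,-30],0,-1]
    - [[0,0,-45],0,-1]
    - [[0,0,-45],-0.143,-1]
    - [[0,0,-30],-0.143,-1]
    - [[0,0,0],-0.143,-1]
    - [[0,0,0],-0.143,-1]
    - [[0,0,0],-0.144,-1]
    - [[0,0,0],0,-1]
    - [[0,0,0],0,-1]
    - [[0,0,0],0,-1]

```text
clock: 15.1
ee_pos: [0.487, -0.3692, 0.2487]
tcp_rot: [-2.433, -1.987, -0.0]
force: [0.6, 0.1, -2.8]
width: 0.0391
finger_force: 60.4
```

```bash
python3 -c "
from h import *
go(.5695,-.0635,.25,-11.2);print(state()['width'])"
```

```text
TCP [ 0.487  -0.3692  0.2487] az -11.5 shift [316.   19.7  -1.3] turn -0.006
0.03905637601471696
```

play_rows:
  moves:
    - [[39.5,2.5,0],-0.006,-1]
    - [[39.5,2.5,0],0,-1]
    - [[39.5,2.5,0],0,-1]
    - [[39.5,2.5,0],0,-1]
    - [[39.5,2.5,0],0,-1]
    - [[39.5,2.5,0],0,-1]
    - [[39.5,2.5,0],0,-1]
    - [[39.5,2.2,0],0,-1]
    - [[0,0,20],0,-1]
    - [[0,0,20],0,-1]
    - [[0,0,0],0,-1]
    - [[0,0,0],0,-1]
    - [[0,0,0],0,-1]

```text
clock: 16.4
ee_pos: [0.5678, -0.0635, 0.21]
tcp_rot: [2.425, 1.995, 0.002]
force: [-0.2, -0.2, -1.7]
width: 0.0391
finger_force: 60.5
```

```bash
python3 w.py w6.png tube_center:.138 square_post:.01
```

```text
tube_center mark [255.  247.7] 0.93 [ 0.5655 -0.0625]
tube_center sil [256.5 257.8] 0.86 [ 0.5651 -0.0692] 7878
square_post mark [262.7  64.6] 0.98 [0.5928 0.0455]
square_post sil [260.2  61.3] 0.98 [0.5911 0.0485] 4283
TCP [ 0.5676 -0.0634  0.2096] az -11.1 shift [81.5 -0.1  0. ]
```

View pics/w6.png

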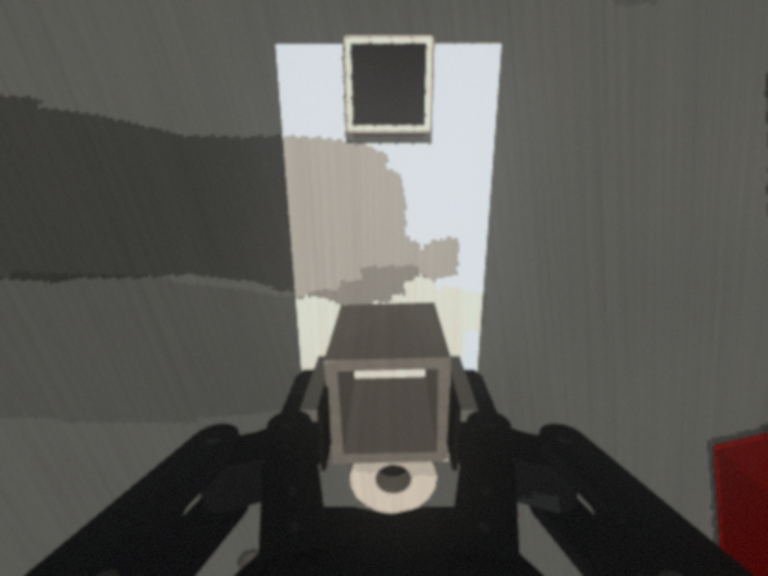

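```bash
python3 -c "
from h import *
k=cam('wrist');s=state();Rt=R.from_rotvec(s['tcp_rot']).as_matrix();z=s['ee_pos'][2]-.0464
c=toplane(k,np.array([[327,360],[451,360],[444,463],[332,463]])/1.5,z);o=np.c_[c,[z]*4]-s['ee_pos'];print((o@Rt).round(4),(o@Rt).mean(0))
q=toplane(k,np.array([[345,36],[433,36],[431,132],[347,132]])/1.5,.055);print('post',q.mean(0))
e=toplane(k,np.array([[277,44],[500,44]])/1.5,.01)
u=np.array([np.cos(np.radians(78.84)),np.sin(np.radians(78.84))])
print('mid',q.mean(0)-.112*u,e.mean(0)-.14*u)
P=np.array([.5695,-.0635])
go(*P,.108,-11.2)
"
```

```text
[[ 0.0193 -0.0195  0.0464]
 [ 0.0192  0.0194  0.0464]
 [-0.0206  0.0189  0.0464]
 [-0.0205 -0.0197  0.0464]] [-0.00063157 -0.00021519  0.04639976]
post [0.58936746 0.04617737]
mid [ 0.56768992 -0.06370477] [ 0.56743461 -0.06414638]
TCP [ 0.5676 -0.0634  0.2096] az -11.1 shift [  0.2   1.8 101.6] turn 0.002
```

play_rows:
  moves:
    - [[0.3,1,15],0,-1]
    - [[0,0,25],0,-1]
    - [[0,0,25],0,-1]
    - [[0,0,20],0,-1]
    - [[0,0,10],0,-1]
    - [[0,0,5],0,-1]
    - [[0,0,1],0,-1]
    - [[0,0,1],0,-1]
    - [[0,0,0],0,-1]
    - [[0,0,0],0,-1]

```text
clock: 17.65
ee_pos: [0.5688, -0.063, 0.1077]
tcp_rot: [2.424, 1.996, 0.002]
force: [-0.5, 0.1, -1.8]
width: 0.0389
finger_force: 60.6
```

play_rows:
  moves:
    - [[0,0,1],0,-1]
    - [[0,0,0.5],0,-1]
    - [[0,0,0],0,-1]
    - [[0,0,0],0,-1]

```text
clock: 18.05
ee_pos: [0.5687, -0.063, 0.1064]
tcp_rot: [2.424, 1.996, 0.001]
force: [-2.7, 0.1, 4.7]
width: 0.0392
finger_force: 61.5
```

Contact; release and go up, then to the bar at (0.3975, -0.3135).

play_rows:
  moves:
    - [[0,0,0],0,-0.3]
    - [[0,0,0],0,0.3]
    - [[0,0,0],0,0.8]
    - [[0,0,0],0,0.8]
    - [[0,0,0],0,0.8]
    - [[0,0,-15],0,0.8]
    - [[0,0,-40],0,0.8]
    - [[0,0,-40],0,0.8]
    - [[0,0,-30],0,0.8]
    - [[0,0,0],0,0.8]
    - [[0,0,0],0,0.8]
    - [[0,0,0],0,0.8]

```text
clock: 19.25
ee_pos: [0.5676, -0.0627, 0.229]
tcp_rot: [-2.424, -1.996, 0.002]
force: [-0.0, -0.7, -0.2]
width: 0.077
finger_force: 0.0
```

```bash
python3 w.py w7.png tube_center:.035 flange_center:.063; python3 -c "
from h import *
go(.3975,-.3135,.21,-11.2)"
```

```text
tube_center mark [259.9 182.4] 0.89 [ 0.5687 -0.0585]
tube_center sil [257.5 195. ] 0.77 [ 0.5638 -0.0711] 1828
flange_center mark [263.5 298.1] 0.75 [ 0.5501 -0.1734]
flange_center sil [263.8 302.4] 0.63 [ 0.5494 -0.1788] 2227
TCP [ 0.5678 -0.0628  0.2293] az -11.1 shift [81.6 -0.4  0. ] 
TCP [ 0.5678 -0.0628  0.2293] az -11.1 shift [-278.7 -119.    19.5] turn 0.002
```

View pics/w7.png

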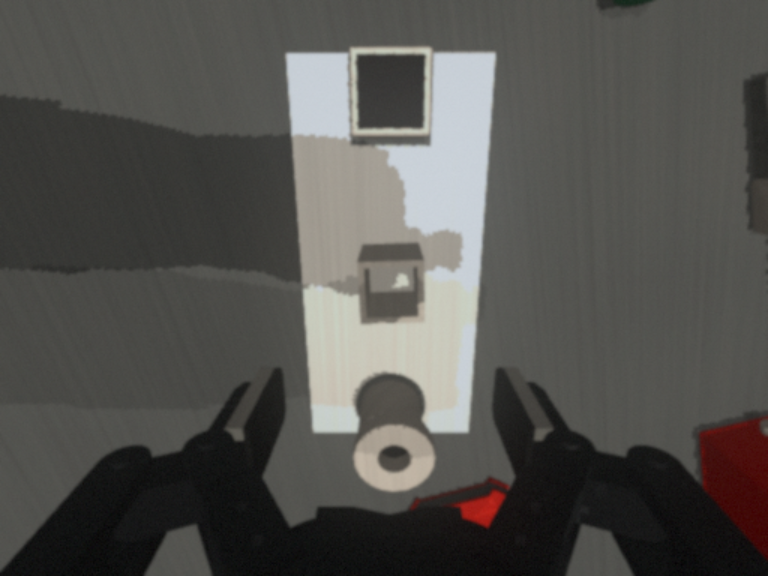

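```bash
python3 -c "
from h import *
k=cam('wrist')
for n,p,z in (('tube',[[358,261],[426,261],[424,322],[361,322]],.06),('post',[[350,48],[433,48],[431,135],[352,135]],.055),('ring',[[394.5,458]],.071),('pl',[[286,53],[496,53],[470,433],[314,433]],.01)):
  print(n,toplane(k,np.array(p)/1.5,z).mean(0).round(4))
"
```

```text
tube [ 0.5695 -0.0634]
post [0.5902 0.0458]
ring [ 0.5493 -0.1759]
pl [ 0.5691 -0.0645]
```

play_rows:
  moves:
    - [[-40,-17,0],0,0.8]
    - [[-40,-17,0],0,0.8]
    - [[-40,-17,0],0,0.8]
    - [[-40,-17,0],0,0.8]
    - [[-40,-17,0],0,0.8]
    - [[-40,-17,9.5],0,0.8]
    - [[-38.7,-17,10],0,0.8]
    - [[0,0,0],0,0.8]
    - [[0,0,0],0,0.8]
    - [[0,0,0],0,0.8]

```text
clock: 20.5
ee_pos: [0.3983, -0.313, 0.2108]
tcp_rot: [-2.424, -1.997, -0.001]
force: [-0.9, -0.1, -0.6]
width: 0.077
finger_force: 0.0
```

```bash
python3 w.py w8.png bar_center:.02 bar_center:.02
```

```text
bar_center mark [258.4 188.2] 0.67 [ 0.3975 -0.3135]
bar_center mark [447.9 128.1] 0.37 [ 0.5802 -0.29  ]
bar_center sil [259.6 191.7] 0.96 [ 0.398  -0.3173] 1177
bar_center mark [258.4 188.2] 0.67 [ 0.3975 -0.3135]
bar_center mark [447.9 128.1] 0.37 [ 0.5802 -0.29  ]
bar_center sil [259.6 191.7] 0.96 [ 0.398  -0.3173] 1177
TCP [ 0.3988 -0.3127  0.2111] az -10.9 shift [81.2 -0.5 -0. ]
```

View pics/w8.png

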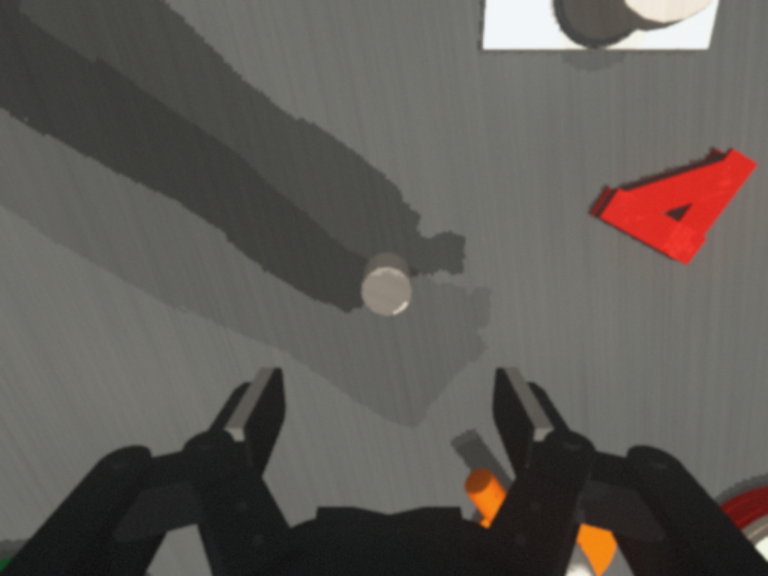

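```bash
python3 -c "
from h import *
k=cam('wrist')
P=toplane(k,[[386.5/1.5,291/1.5]],.04)[0];print(P);go(*P,.09,-11.2)"
```

```text
[ 0.39746468 -0.31263779]
TCP [ 0.3988 -0.3127  0.2111] az -10.9 shift [-1.000e-01 -1.300e+00  1.211e+02] turn 0.004
```

play_rows:
  moves:
    - [[0,-1.3,21],0.004,0.8]
    - [[0,0,30],0,0.6]
    - [[0,0,30],0,0.5]
    - [[0,0,25],0,0.5]
    - [[0,0,15],0,0.5]
    - [[0,0,0],0,0.5]
    - [[0,0,0],0,-1]
    - [[0,0,0],0,-1]
    - [[0,0,0],0,-1]
    - [[0,0,0],0,-1]
    - [[0,0,0],0,-1]
    - [[0,0,0],0,-1]
    - [[0,0,0],0,-1]
    - [[0,0,0],0,-1]

```text
clock: 22.15
ee_pos: [0.3975, -0.314, 0.0914]
tcp_rot: [2.427, 1.991, 0.001]
force: [-1.0, 1.4, 6.2]
width: 0.03
finger_force: 59.4
```

play_rows:
  moves:
    - [[0,0,-4],0,-1]
    - [[0,0,-30],0,-1]
    - [[0,0,-45],0,-1]
    - [[0,0,-45],0,-1]
    - [[0,0,-20],0,-1]
    - [[0,0,0],0,-1]
    - [[0,0,0],0,-1]

```text
clock: 22.85
ee_pos: [0.3966, -0.3131, 0.2335]
tcp_rot: [2.429, 1.992, 0.0]
force: [-0.3, 0.1, -3.4]
width: 0.03
finger_force: 59.7
```

```bash
python3 -c "
from h import *
go(.5796,-.0088,.23,-11.2);print(state()['width'])"
```

```text
TCP [ 0.3966 -0.3131  0.2335] az -11.3 shift [334.3 119.9   3.5] turn -0.002
0.0299752858316938
```

play_rows:
  moves:
    - [[42,15,0],0,-1]
    - [[42,15,0],0,-1]
    - [[42,15,0],0,-1]
    - [[42,15,0],0,-1]
    - [[42,15,0],0,-1]
    - [[42,15,0],0,-1]
    - [[42,15,0],0,-1]
    - [[40.3,14.9,3.5],0,-1]
    - [[0,0,20],0,-1]
    - [[0,0,20],0,-1]
    - [[0,0,0],0,-1]
    - [[0,0,0],0,-1]
    - [[0,0,0],0,-1]

```text
clock: 24.15
ee_pos: [0.5798, -0.0093, 0.1905]
tcp_rot: [-2.43, -1.991, -0.0]
force: [0.2, 0.8, -2.3]
width: 0.0298
finger_force: 60.0
```

```bash
python3 w.py w9.png bar_center:.12; python3 -c "
from h import *
go(.5796,-.0088,.103,-11.2)"
```

```text
bar_center mark [262.2 250. ] 0.9 [ 0.5814 -0.0098]
bar_center sil [258.9 254.4] 0.56 [ 0.579  -0.0122] 3999
TCP [ 0.5802 -0.0094  0.1914] az -11.3 shift [81.6 -0.7  0. ] 
TCP [ 0.5802 -0.0094  0.1914] az -11.3 shift [ 0.5 -0.9 88.4] turn -0.002
```

View pics/w9.png

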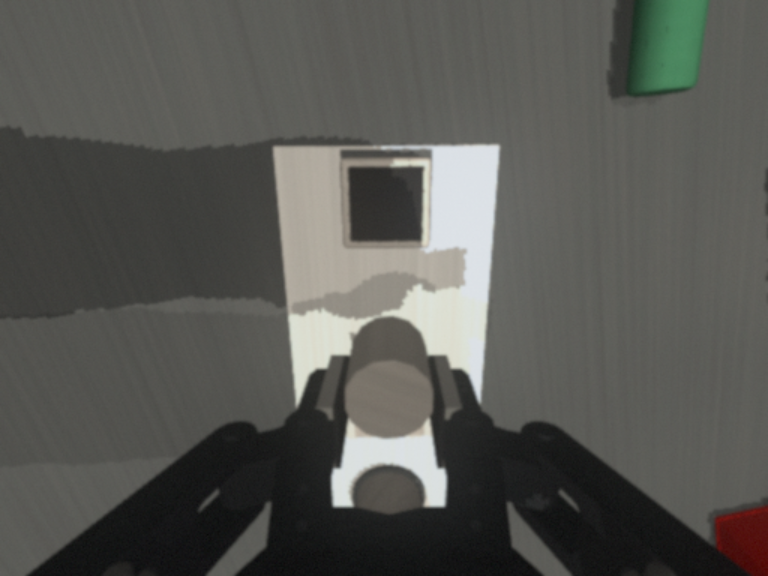

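play_rows:
  moves:
    - [[0.5,-0.5,15],0,-1]
    - [[0,0,25],0,-1]
    - [[0,0,25],0,-1]
    - [[0,0,15],0,-1]
    - [[0,0,7],0,-1]
    - [[0,0,1],0,-1]
    - [[0,0,1],0,-1]
    - [[0,0,0],0,-1]
    - [[0,0,0],0,-1]

```text
clock: 25.2
ee_pos: [0.58, -0.0084, 0.1024]
tcp_rot: [2.428, 1.991, 0.002]
force: [-0.2, -0.1, -1.7]
width: 0.0299
finger_force: 60.0
```

play_rows:
  moves:
    - [[0,0,1],0,-1]
    - [[0,0,0.5],0,-1]
    - [[0,0,0],0,-1]
    - [[0,0,0],0,-1]

```text
clock: 25.6
ee_pos: [0.58, -0.0084, 0.1014]
tcp_rot: [2.428, 1.991, 0.002]
force: [-2.5, -0.1, 6.4]
width: 0.0305
finger_force: 61.0
```

Contact. Release, rise, and head to the cap.

play_rows:
  moves:
    - [[0,0,0],0,-0.5]
    - [[0,0,0],0,0.1]
    - [[0,0,0],0,0.5]
    - [[0,0,0],0,0.5]
    - [[0,0,0],0,0.5]
    - [[0,0,-15],0,0.5]
    - [[0,0,-40],0,0.5]
    - [[0,0,-40],0,0.5]
    - [[0,0,-20],0,0.5]
    - [[0,0,0],0,0.5]
    - [[0,0,0],0,0.5]

```text
clock: 26.7
ee_pos: [0.5794, -0.0084, 0.2148]
tcp_rot: [2.429, 1.992, 0.001]
force: [-0.6, 1.5, 0.0]
width: 0.0642
finger_force: 0.0
```

```bash
python3 w.py w10.png tube_center:.035 bar_center:.03; python3 -c "
from h import *
go(.492,.3825,.21,-11.2);go(.492,.3825,.21,55.4);go(.492,.3825,.21,-34.6)
print(state()['joint_pos'])"
```

```text
tube_center mark [258.1 239.8] 0.86 [ 0.5684 -0.0592]
tube_center mark [260.  191.2] 0.6 [ 0.5803 -0.0088]
tube_center sil [257.3 247.2] 0.75 [ 0.5659 -0.0673] 2306
bar_center mark [261.  188.5] 0.76 [ 0.5815 -0.0079]
bar_center sil [259.9 190. ] 0.82 [ 0.5802 -0.0092] 1179
TCP [ 0.5786 -0.0083  0.2133] az -11.3 shift [81.7  0.5 -0. ] 
TCP [ 0.5786 -0.0083  0.2133] az -11.3 shift [ 366.3 -161.4    3.8] turn -0.002
TCP [ 0.5786 -0.0083  0.2133] az -11.3 shift [ 366.3 -161.4    3.8] turn -1.164
TCP [ 0.5786 -0.0083  0.2133] az -11.3 shift [ 366.3 -161.4    3.8] turn 0.407
[-1.53007333e-01  3.62985457e-01 -1.08609899e-01  1.10201167e+00
  9.16445411e-05  1.61479240e+00]
```

play_rows:
  moves:
    - [[40,-18,0],0,0.5]
    - [[40,-18,0],0,0.5]
    - [[41,-18,0],0,0.5]
    - [[41,-18,0],0,0.5]
    - [[41,-18,0],0,0.5]
    - [[41,-18,0],0,0.5]
    - [[41,-18,0],0,0.5]
    - [[41,-18,0],0,0.5]
    - [[40.3,-17.4,0],0,0.5]
    - [[0,0,0],0.136,0.5]
    - [[0,0,0],0.136,0.5]
    - [[0,0,0],0.135,0.5]
    - [[0,0,0],0,0.5]
    - [[0,0,0],0,0.5]
    - [[0,0,0],0,0.5]

```text
clock: 28.45
ee_pos: [0.4928, 0.3822, 0.2146]
tcp_rot: [-2.78, -1.463, 0.001]
force: [-0.1, -0.3, -0.2]
width: 0.064
finger_force: 0.0
```

```bash
python3 w.py w11.png cap_center:.014
```

```text
cap_center mark [259.4 181.5] 0.57 [0.4952 0.3845]
cap_center sil [256.  181.1] 0.71 [0.4926 0.3868] 2814
TCP [0.4929 0.3823 0.2149] az -34.6 shift [81.5  0.   0. ]
```

View pics/w11.png

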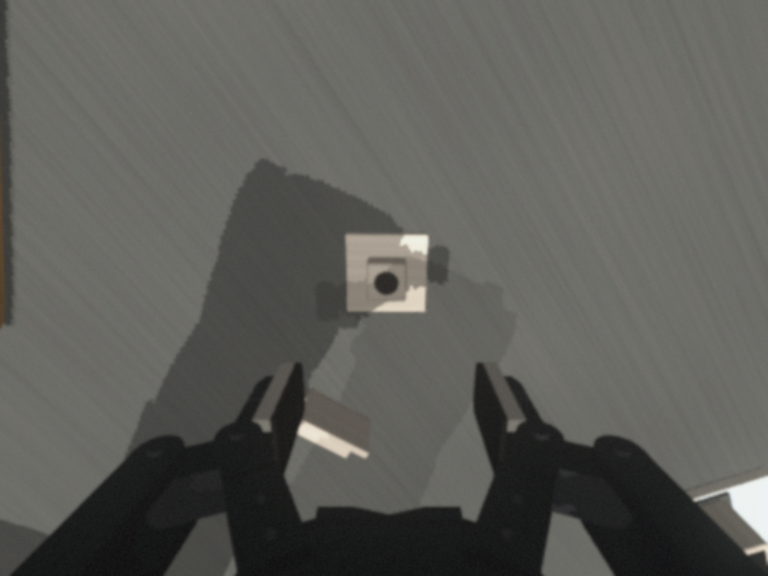

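```bash
python3 -c "
from h import *
k=cam('wrist')
P=toplane(k,np.array([[345,234],[429,234],[426,312],[347,312]])/1.5,.008).mean(0);print(P);go(*P,.086,-34.6)
print(toplane(k,[[386/1.5,283/1.5]],.028))"
```

```text
[0.49224818 0.38279037]
TCP [0.4929 0.3823 0.2149] az -34.6 shift [ 1.000e-01 -8.000e-01  1.289e+02] turn 0.001
[[0.49187454 0.382986  ]]
```

play_rows:
  moves:
    - [[0,-0.8,19],0,0.5]
    - [[0,0,30],0,0.5]
    - [[0,0,30],0,0.5]
    - [[0,0,25],0,0.5]
    - [[0,0,17],0,0.5]
    - [[0,0,7],0,0.5]
    - [[0,0,0],0,0.5]
    - [[0,0,0],0,-1]
    - [[0,0,0],0,-1]
    - [[0,0,0],0,-1]
    - [[0,0,0],0,-1]
    - [[0,0,0],0,-1]
    - [[0,0,0],0,-1]
    - [[0,0,0],0,-1]
    - [[0,0,0],0,-1]

```text
clock: 30.1
ee_pos: [0.4929, 0.3834, 0.0886]
tcp_rot: [-2.781, -1.46, -0.004]
force: [-1.1, -0.9, 5.3]
width: 0.0241
finger_force: 60.9
```

play_rows:
  moves:
    - [[0,0,-4],0,-1]
    - [[0,0,-30],0,-1]
    - [[0,0,-45],0,-1]
    - [[0,0,-45],0,-1]
    - [[0,0,-40],-0.136,-1]
    - [[0,0,0],-0.136,-1]
    - [[0,0,0],-0.135,-1]
    - [[0,0,0],0,-1]
    - [[0,0,0],0,-1]
    - [[0,0,0],0,-1]

```text
clock: 31.1
ee_pos: [0.4919, 0.3827, 0.2503]
tcp_rot: [-2.431, -1.989, 0.002]
force: [-0.2, -0.4, -3.0]
width: 0.0241
finger_force: 59.9
```

```bash
python3 -c "
from h import *
go(.5693,-.0634,.23,-11.2);print(state()['width'])"
```

```text
TCP [0.4919 0.3827 0.2503] az -11.4 shift [-421.9  164.2   20.5] turn -0.004
0.02413666869777492
```

play_rows:
  moves:
    - [[-42,16.4,0],-0.004,-1]
    - [[-42,16.4,0],0,-1]
    - [[-42,16.4,0],0,-1]
    - [[-42,16.4,0],0,-1]
    - [[-42,16.4,0],0,-1]
    - [[-42,16.4,0],0,-1]
    - [[-42,16.4,0],0,-1]
    - [[-42,16.4,0],0,-1]
    - [[-42,16.4,0],0,-1]
    - [[-43.9,16.6,0],0,-1]
    - [[0,0,20],0,-1]
    - [[0,0,20],0,-1]
    - [[0,0,0],0,-1]
    - [[0,0,0],0,-1]
    - [[0,0,0],0,-1]

```text
clock: 32.6
ee_pos: [0.5727, -0.0624, 0.2119]
tcp_rot: [2.424, 1.997, 0.001]
force: [0.2, -0.8, -2.3]
width: 0.0242
finger_force: 59.8
```

```bash
python3 w.py w12.png cap_center:.14 bar_center:.03; python3 -c "
from h import *
go(.5693,-.0634,.15,-11.2)"
```

```text
cap_center mark [258.  245.3] 0.65 [ 0.5725 -0.0602]
cap_center sil [260.3 227.9] 0.7 [ 0.5759 -0.0496] 6072
bar_center mark [254.6 130.4] 0.87 [ 0.5798 -0.0066]
bar_center sil [254.  133.7] 0.66 [ 0.5787 -0.0093] 1179
TCP [ 0.5726 -0.0624  0.2117] az -11.0 shift [81.7 -0.2 -0. ] 
TCP [ 0.5726 -0.0624  0.2117] az -11.0 shift [-1.6 -3.1 61.7] turn 0.003
```

View pics/w12.png

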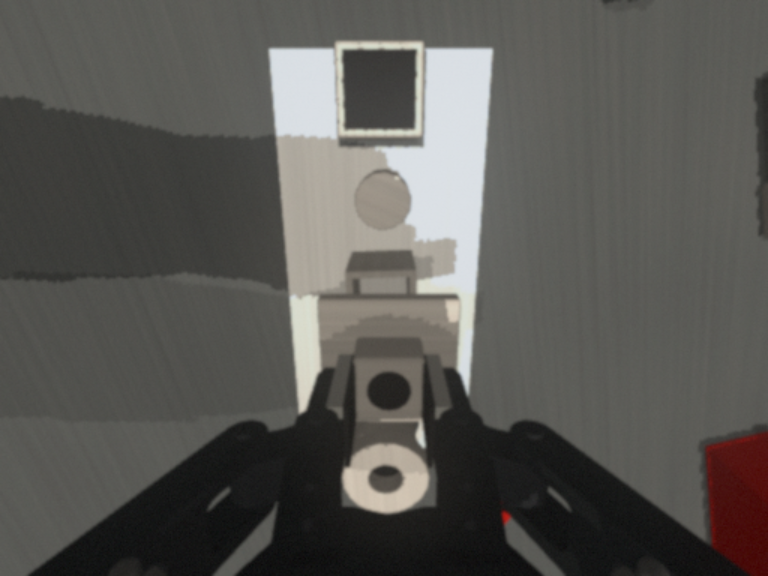

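```bash
python3 -c "
from h import *
k=cam('wrist');s=state();z=s['ee_pos'][2]-.0606
Rt=R.from_rotvec(s['tcp_rot']).as_matrix()
P=toplane(k,[[389/1.5,390/1.5]],z)[0];print((np.r_[P,z]-s['ee_pos'])@Rt)
q=toplane(k,np.array([[319,296],[459,296]])/1.5,z-.020);print((np.c_[q,[z-.02]*2]-s['ee_pos'])@Rt)
t=toplane(k,np.array([[346,268],[416,268]])/1.5,.06);print(t,(np.c_[t,[.06]*2]-s['ee_pos'])@Rt)"
```

```text
[-5.07559571e-04 -2.34064811e-05  6.06000432e-02]
[[ 0.0285407  -0.02695339  0.08056025]
 [ 0.02849908  0.02697481  0.08063844]]
[[ 0.55334402 -0.03841135]
 [ 0.5914292  -0.0458601 ]] [[ 0.01991086 -0.02370159  0.15167814]
 [ 0.01988587  0.01510513  0.1517344 ]]
```

play_rows:
  moves:
    - [[-0.5,-3.8,10],0,-1]
    - [[0,0,20],0,-1]
    - [[0,0,20],0,-1]
    - [[0,0,8],0,-1]
    - [[0,0,2],0,-1]
    - [[0,0,1],0,-1]
    - [[0,0,0],0,-1]
    - [[0,0,0],0,-1]

```text
clock: 33.65
ee_pos: [0.569, -0.0626, 0.1508]
tcp_rot: [2.424, 1.996, 0.002]
force: [1.2, 0.5, -2.7]
width: 0.0243
finger_force: 59.8
```

play_rows:
  moves:
    - [[0,0,1],0,-1]
    - [[0,0,0.5],0,-1]
    - [[0,0,0.5],0,-1]
    - [[0,0,0],0,-1]
    - [[0,0,0],0,-1]

```text
clock: 34.15
ee_pos: [0.5686, -0.0625, 0.1486]
tcp_rot: [2.425, 1.997, 0.001]
force: [-2.2, -0.3, 4.3]
width: 0.0241
finger_force: 60.7
```

play_rows:
  moves:
    - [[0,0,0],0,-0.6]
    - [[0,0,0],0,-0.1]
    - [[0,0,0],0,0.4]
    - [[0,0,0],0,0.4]
    - [[0,0,0],0,0.4]
    - [[0,0,-15],0,0.4]
    - [[0,0,-40],0,0.4]
    - [[0,0,-40],0,0.4]
    - [[0,0,0],0,0.4]
    - [[0,0,0],0,0.4]
    - [[0,0,0],0,0.4]

```text
clock: 35.25
ee_pos: [0.5678, -0.0623, 0.2417]
tcp_rot: [-2.424, -1.996, 0.002]
force: [-0.4, -0.3, 0.4]
width: 0.0602
finger_force: 0.0
```

```bash
python3 w.py w13.png cap_center:.074 flange_center:.063 bar_center:.03
```

```text
cap_center mark [260.1 194. ] 0.72 [ 0.5685 -0.0614]
cap_center sil [262.  190.4] 0.91 [ 0.5709 -0.0584] 3388
flange_center mark [261.9 289.5] 0.96 [ 0.5491 -0.1721]
flange_center sil [262.3 286.4] 0.6 [ 0.5502 -0.1682] 2016
bar_center mark [262.5 130.1] 0.84 [ 0.581  -0.0104]
bar_center sil [261.7 129.2] 0.66 [ 0.5804 -0.0094] 921
TCP [ 0.5681 -0.0624  0.2422] az -11.1 shift [81.6 -0.5  0. ]
```

View pics/w13.png

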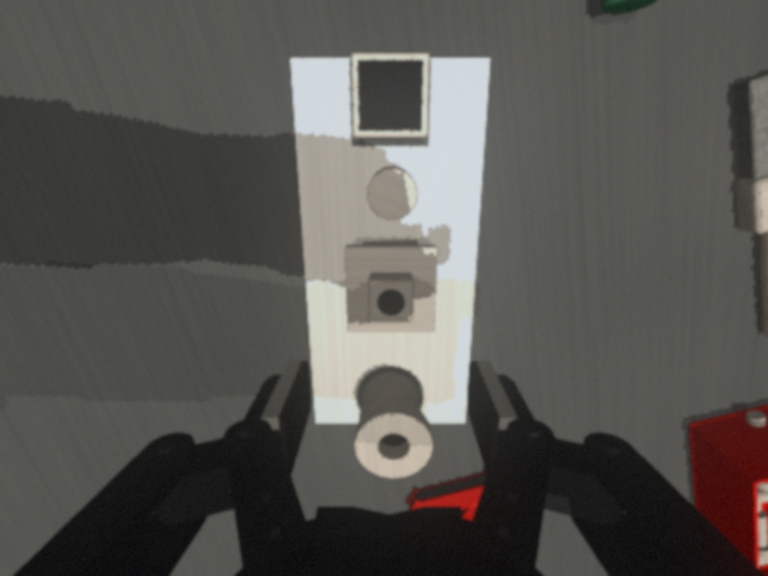

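The picture shows the cap flat and square on the tube (nut at 390,302), the bar centred between tube and post (392,193), and the ring flat on the round post (393,446). The measured positions agree with this, so I'm handing in.

```bash
python3 -c "
from station import *
print(hand_in())"
```

```text
the job is handed in; nothing more can be done
None
```

All four parts are placed as asked and the job is handed in at about 35 s; the final wrist picture and measurements showed each within tolerance, but the hand-in returned no verdict.

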